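Click open a touch-latch soap dish and catch its lid

TASK

Open the soap dish on the windowsill so that the soap can dry: with closed fingers press gently on the ribbed spot at the front of the lid until the latch clicks, and no harder once it bottoms. Stay on the lid as it springs up and let it rise slowly against the fingers until it stands fully open, never letting it fly; then leave it standing open, and leave everything else on the sill alone.

Things in the scene. Friction and masses are not known exactly. Their poses are not given: they have to be found in the camera images.
- soap_dish: yellow plastic soap dish, 100 mm deep (x) x 130 wide (y) x 45 high, walls 4 mm, fixed to the sill; origin: centre of its underside; its +x points from front edge to hinge edge (away from the robot, turned up to 0.5 rad), y along the hinge, z up. The flat lid (88 x 119 x 4 mm) is let in between the walls, top 1 mm below the rim; hinge barrels show along the far edge
- lid_hinge (a point): middle of the hinge axis, which runs along the dish's y: 43 mm behind the dish's centre and 42 mm above the sill (the lid's mid-plane); axes as the dish's
- lid_press (a point): press spot on the lid's upper face, marked by three fine raised ribs: on the middle line, 66 mm in front of the hinge axis, 27 mm behind the dish's front edge, 44 mm above the sill when shut; moves with the lid. Sinking it takes 4 to 6.5 N all the way down to the bottom stop; the lid's spring keeps pushing it open, ever weaker (0.6 N when upright), enough to keep it open
- lid (a joint): lid angle, rad: 0 shut, negative pressed in, 1.57 open upright at its stop; the front edge swings up and away from the robot. A hidden touch latch lets go when the press spot has sunk 2 to 10.5 mm (varies, unseen); 1 to 2 mm deeper is a hard bottom stop. Once released it does not latch again: only a finger on top holds the lid; left alone it flies open at over 6 rad/s
- mirror_top (a point): top of a round make-up mirror, 106 mm across, on a fixed stand (base 90 mm across, 170 mm high in all); the mirror tilts about a level axis 115 mm up
- cream_jar: closed glass cream jar, 52 mm across, 46 mm high, beside the dish; bystander, origin at the centre of its underside
- tweezer: steel tweezer lying flat, 95 mm long, 7 mm high, beside the dish; bystander, origin at the centre of its underside
- comb: orange comb lying flat, 150 mm long, beyond the dish; bystander, origin at the centre of its underside
- tumbler: white ceramic tumbler, 68 mm across, 90 mm high; bystander, origin at the centre of its underside
- nail_brush: nail brush, 85 x 40 x 30 mm; bystander, origin at the centre of its underside
- balm_tin: flat round tin, 60 mm across, 20 mm high; bystander, origin at the centre of its underside
Things that resemble listed ones, but are neither listed nor needed, are in the scene too. Several things have the shape of the soap_dish; the one meant has the colours described above.

How it is judged:
By the outcome, as a careful person would: the job done as asked, in the order asked, and still so for the second after the job is handed in, with the robot touching nothing.
It also fails if it takes over 42 s, if anything falls off the work surface, if the arm or the gripper's body presses on something with over 40 N, if the wrist force passes 120 N, or if a joint passes its speed limit or range.

ROBOT

A 7-joint arm with a two-finger parallel gripper is mounted at the origin on the work surface. World frame = base frame: x ahead of the robot, y to its left, z up, the work surface at z = 0. Lengths are in m, angles in rad, forces in N, time in s.
With the tool pointing down it reaches from about 0.4 to 0.85 m from the base axis. Payload 10.4 kg.
Tool frame: the origin (TCP) lies on the front face of the gripper's body, between the roots of the fingers; the fingertips stand 73 mm ahead of it and the grasp point (between the pads) lies 54 mm ahead of it; z points along the fingers, y is the line along which they close (so a half turn about z gives the same grasp; the last joint's range is limited). The gripper opens to 85 mm and grips with 20 to 120 N. Pads are 22 mm wide; open, the fingers measure 114 mm over their backs; the gripper's body (76 mm by 85 mm) begins 54 mm behind the grasp point. The pads swing forward as they close: fully open they stand 13 mm farther back than shut.
Start: joints at [1.117, 0.332, -0.065, 1.46, 0.022, 1.35, -0.088], TCP at [0.261, -0.568, 0.304] pointing down, gripper open.
Joint ranges: [-2.6, 2.6], [-0.5, 2.12], [-1.47, 1.34], [0.16, 2.42], [-1.27, 4.41], [0.06, 2.06], [-2.6, 2.6]. Speed limits (rad/s): [2.22, 2.22, 2.79, 2.79, 3.14, 3.14, 3.14].

INTERFACE

Orientations are given as a unit quaternion [x, y, z, w].
In Python, from workcell import manip gives the robot as it stands.
- The arm moves only by the shell command python3 -m jog 'ROWS' [FORCE]. ROWS is JSON, a list of rows, each an object with "grip": the gripper command: -1 is fully open, 1 is shut, values between are in proportion; "slide": the shift along the tool's x, y, z in cm, a list of three; "yaw": the turn about the tool's z in rad. A call has 1 to 8 rows; each row shifts and turns the commanded pose from where the row before left it, along the tool's axes as they then stand; what a row does not reach is not made up. A row lasts 1/10 s, in which the tool goes at most 50 mm and 8.59 degrees, less where a joint would pass 70% of its speed; a pose out of reach is approached as far as the arm can. A call with a gripper value outside its range is refused whole. The fingers move at their own pace and stop on an object; FORCE is the grip in N (left out, the last holds). Time passes only in rows, so rows that do not move let the fingers close. It gives the time, the measured TCP pose, the force, the opening and the grip force at its end, in the units of the state.
- manip.get_obs(): the state, without advancing time (a new reading comes with each control period).
- manip.camera(name): name is "scene" or "top" or "wrist"; returns the picture (384x512x3 uint8, blue, green, red); there is no depth.
- manip.calibration(name): a dict with "vfov" (degrees; the focal length in pixels is half the picture's height over the tangent of half this angle, whatever the lens; pixels are square), "cx", "cy" (the principal point, pixels), "camera_from_world" (4x4, takes a point from world to camera coordinates). Camera axes: x right, y down, z forward; pixel columns grow to the right and rows downward; lengths in m; the calibration is good to about 2 mm. A picture is of the moment at which its call begins: read the wrist's pose just before it. calibration takes no time and is no camera call; for the wrist camera it gives the pose at the moment of the call.
- manip.hand_in(): hands the job in; it is judged then, once.
Trained networks look in the newest picture that a camera, given by its name, has taken for a name from the list of things; names that differ only in an ending like _2 or _b are one class to them, and where a whole thing is asked for, a point or a joint stands for the part that bears it (a point fixed in the world has none). Each returns a list of dicts, best first, with "conf" (0 to 1); they miss things now and then, are a little off and sometimes report something else, mostly with a low value. They report only what shows in the picture. A call takes as long as a camera call. They do not tell look-alikes from the thing itself.
- manip.masks_of(thing, camera): "region" (384x512 bool, what is visible of it) and "centre" ([column, row] in pixels, amid what is visible of it).
The state is a dict: "clock": time; "joint_pos": joint angles; "joint_velocities": joint speeds; "tau": joint torques, N m; "position": TCP position; "ee_rot": TCP orientation; "ft_force": force on the tool from outside, world axes, zero at the start; "torque": the same for the moment, N m; "grip_width": opening from 0.0 (shut) to 1.0 (fully open); "grasp_force": force on a finger pad.
Only numpy, scipy, OpenCV 4.12 (cv2) and the standard library are available. Lean on these libraries where they do the work, as an engineer would, in place of code of your own. Each camera call takes 0.05 s, during which the arm holds its last target. There are 200 camera calls.

## Working session

There is one attempt and no reset: what is moved stays moved. The work goes in short steps, Python scripts to look and compute and a shell command to move; the robot and the scene stay as the last step left them, time stands still between calls to the robot, and variables do not carry over. Pictures are saved under pics/ and viewed, at most 10 in all, crops included, and the job is handed in when it is done.

```bash
mkdir -p pics; cat > h.py <<'E'
import numpy as np, cv2
from workcell import manip
from scipy.spatial.transform import Rotation as R
def ray(cam,px,z,c=None):
    c=c or manip.calibration(cam); f=192/np.tan(np.radians(c["vfov"]/2))
    T=np.linalg.inv(np.array(c["camera_from_world"]))
    d=T[:3,:3]@np.array([(px[0]-c["cx"])/f,(px[1]-c["cy"])/f,1]); o=T[:3,3]
    return o+d*(z-o[2])/d[2]
def proj(cam,p):
    c=manip.calibration(cam); f=192/np.tan(np.radians(c["vfov"]/2))
    q=np.array(c["camera_from_world"])@np.append(p,1); return q[:2]/q[2]*f+[c["cx"],c["cy"]]
E
python3 - <<'E'
from h import *
a=manip.camera("scene").copy();b=manip.camera("top").copy()
for cam in("scene","top"):
  for t in("soap_dish","lid_press","mirror_top","cream_jar","tweezer","tumbler"):
    for m in manip.masks_of(t,cam)[:5]:
      print(cam,t,round(m["conf"],2),np.round(m["centre"]),np.round(ray(cam,m["centre"],.044),3),m["region"].sum())
cv2.imwrite("pics/a.png",np.vstack([a,b])[:, :] if 0 else cv2.resize(np.hstack([a,b]),(800,300)))
cv2.imwrite("pics/t.png",cv2.resize(b,(800,600)))
o=manip.get_obs();print(o)
E
```

```text
scene soap_dish 0.83 [202. 197.] [ 0.391 -0.054  0.044] 1289
scene soap_dish 0.59 [236. 222.] [ 0.554 -0.043  0.044] 1577
scene lid_press 0.75 [203. 192.] [ 0.372 -0.034  0.044] 690
scene lid_press 0.71 [235. 218.] [ 0.537 -0.035  0.044] 779
scene mirror_top 0.89 [352. 161.] [0.573 0.457 0.044] 358
scene cream_jar 0.77 [203. 247.] [ 0.569 -0.173  0.044] 338
scene tumbler 0.77 [324. 146.] [0.445 0.449 0.044] 476
scene tumbler 0.54 [204. 246.] [ 0.568 -0.169  0.044] 350
scene tumbler 0.28 [238. 223.] [ 0.56  -0.04   0.044] 1581
top soap_dish 0.82 [267. 264.] [ 0.36  -0.025  0.044] 1217
top soap_dish 0.75 [267. 209.] [ 0.539 -0.026  0.044] 1189
top lid_press 0.81 [271. 266.] [ 0.355 -0.039  0.044] 988
top lid_press 0.6 [268. 210.] [ 0.537 -0.028  0.044] 895
top mirror_top 0.73 [142. 179.] [0.635 0.392 0.044] 146
top cream_jar 0.63 [306. 204.] [ 0.558 -0.155  0.044] 162
top tumbler 0.92 [128. 229.] [0.467 0.431 0.044] 486
top tumbler 0.21 [390. 233.] [ 0.463 -0.431  0.044] 336
{'clock': 0.7, 'joint_pos': array([ 1.11738211,  0.33216804, -0.06471138,  1.46010937,  0.02160132,
        1.34989376, -0.08852434]), 'joint_velocities': array([-1.70050592e-04,  7.83042429e-04,  5.74715304e-05,  4.20829780e-04,
        1.58043449e-03, -2.00859154e-03, -1.47937806e-03]), 'tau': array([-2.77469917e-04, -6.25085378e+01,  4.91018244e-02, -3.91766703e+01,
        1.65625988e-02,  1.60662508e-03, -2.06218189e-06]), 'position': array([ 0.26103218, -0.5678918 ,  0.30395304]), 'ee_rot': array([9.76890509e-01, 2.13740331e-01, 2.31498233e-05, 5.39237218e-05]), 'ft_force': array([-0.25751088, -0.14531424,  0.07023693]), 'torque': array([-0.01472825, -0.00911143, -0.01677741]), 'grasp_force': 0.0, 'grip_width': 1.0017800403507784}
```

View pics/t.png

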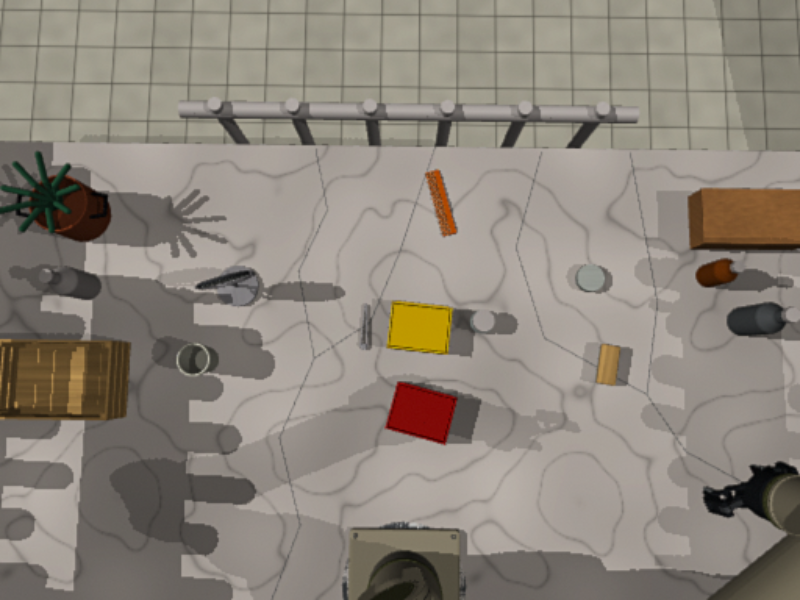

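View pics/a.png

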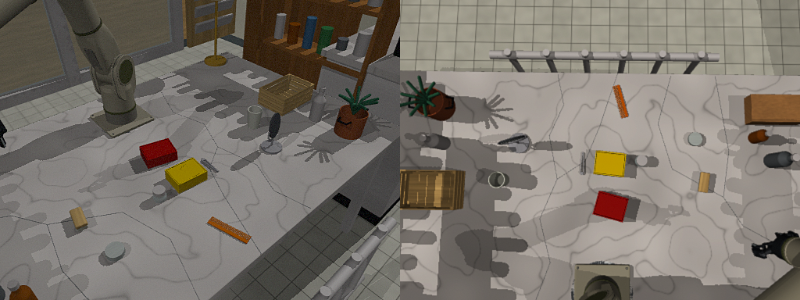

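Candidates, in top-picture pixels at 512x384: the yellow dish at (268,210) and the red look-alike at (267,264). By its colour I choose the yellow one. The jar is to its right at (306,204), the tweezer to its left at about (234,210), and the comb lies beyond it.

```bash
cat >> h.py <<'E'
def dish(cam,im,z=.045):
    hsv=cv2.cvtColor(im,cv2.COLOR_BGR2HSV)
    m=cv2.inRange(hsv,(22,150,150),(34,255,255)); n,l,s,c=cv2.connectedComponentsWithStats(m)
    k=1+np.argmax(s[1:,4]); cs,_=cv2.findContours((l==k).astype(np.uint8),cv2.RETR_EXTERNAL,cv2.CHAIN_APPROX_NONE)
    p=max(cs,key=cv2.contourArea)[:,0]; C=manip.calibration(cam)
    w=np.array([ray(cam,q,z,C)[:2] for q in p])
    r=cv2.minAreaRect((w*1000).astype(np.float32)); return r,cv2.boxPoints(r),s[k]
E
python3 - <<'E'
from h import *
b=manip.camera("top"); r,bx,s=dish("top",b); print(r,bx,s)
cv2.imwrite("pics/c.png",cv2.resize(b[180:245,225:320],None,fx=6,fy=6,interpolation=cv2.INTER_CUBIC))
E
```

```text
((539.297607421875, -28.192047119140625), (128.85406494140625, 99.40898132324219), 83.92333984375) [[483.05222  -86.99541 ]
 [581.90265  -97.51874 ]
 [595.54297   30.611313]
 [496.69257   41.134644]] [ 248  193   42   33 1075]
```

View pics/c.png

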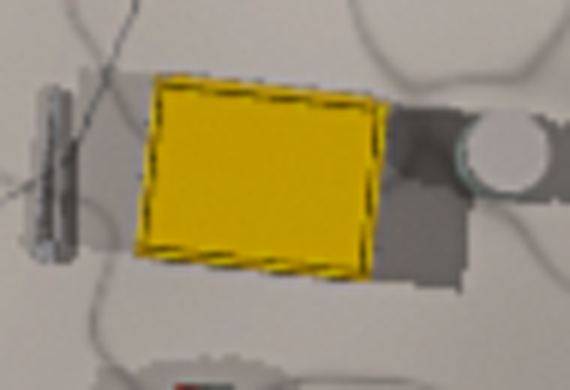

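The crop shows the yellow dish with its hinge edge at the top, the tweezer at left (crop 55,175) and the jar at right (505,150). The measured 129 x 99 mm matches the description. The dish centre is (0.539, -0.028) with yaw -0.106.

```bash
python3 -m jog '[{"grip":1,"slide":[3.2,-2.7,0],"yaw":0},{"grip":1,"slide":[3.2,-2.7,0],"yaw":0},{"grip":1,"slide":[3.2,-2.7,0],"yaw":0},{"grip":1,"slide":[3.2,-2.7,0],"yaw":0},{"grip":1,"slide":[3.2,-2.7,0],"yaw":0},{"grip":1,"slide":[3.2,-2.7,0],"yaw":0},{"grip":1,"slide":[3.2,-2.7,0],"yaw":0}]' 20
python3 -m jog '[{"grip":1,"slide":[3.2,-2.7,0],"yaw":0},{"grip":1,"slide":[3.2,-2.7,0],"yaw":0},{"grip":1,"slide":[3.2,-2.7,0],"yaw":0},{"grip":1,"slide":[3.2,-2.7,0],"yaw":0},{"grip":1,"slide":[0,0,0],"yaw":0.134},{"grip":1,"slide":[0,0,0],"yaw":0.134},{"grip":1,"slide":[0,0,0],"yaw":0.134},{"grip":1,"slide":[0,0,0],"yaw":0.134}]'
cat >> h.py <<'E'
def todo(p,yaw):
    o=manip.get_obs(); Q=R.from_quat(o["ee_rot"]).as_matrix()
    d=Q.T@(np.array(p)-o["position"])*100; a=np.arctan2(Q[1,0],Q[0,0])
    print("pos",np.round(o["position"],4),"toolz",np.round(Q[:,2],3),"slide cm",np.round(d,2),"yaw",round(a-yaw,3),"F",np.round(o["ft_force"],2),"t",round(o["clock"],2))
E
python3 -c "
from h import *
todo([.516,-.026,.20],-.106)"
```

```text
clock: 1.45
position: [0.3861, -0.301, 0.3042]
ee_rot: [0.977, 0.214, 0.0, 0.0]
ft_force: [1.1, 0.8, -0.6]
grip_width: 0.003
grasp_force: 0.0
clock: 2.25
position: [0.4569, -0.151, 0.3041]
ee_rot: [0.998, -0.055, 0.0, 0.0]
ft_force: [0.4, 0.1, 0.6]
grip_width: 0.003
grasp_force: 0.0
pos [ 0.4569 -0.151   0.3041] toolz [ 0. -0. -1.] slide cm [  4.5  -13.07  10.4 ] yaw -0.004 F [0.42 0.13 0.59] t 2.25
```

```bash
python3 -m jog '[{"grip":1,"slide":[1.1,-3.2,1.5],"yaw":0},{"grip":1,"slide":[1.1,-3.2,1.5],"yaw":0},{"grip":1,"slide":[1.1,-3.2,1.5],"yaw":0},{"grip":1,"slide":[1.2,-3.4,1.5],"yaw":0},{"grip":1,"slide":[0,0,0],"yaw":0}]'
python3 - <<'E'
from h import *
todo([.516,-.026,.20],-.106)
b=manip.camera("wrist").copy(); 
try: print(dish("wrist",b))
except Exception as e: print(e)
for yaw in [-.106]:
  for q in([-.023,0,.044],[-.05,-.065,.045],[-.05,.065,.045],[.05,.065,.045],[.05,-.065,.045]):
    w=np.array([.539,-.028,0])+R.from_euler("z",yaw).apply(q); p=proj("wrist",w); print(np.round(p)); cv2.circle(b,tuple(int(v) for v in np.clip(p,-999,999)),3,(255,0,0),1)
cv2.imwrite("pics/w.png",b)
E
```

```text
clock: 2.75
position: [0.5155, -0.0214, 0.2422]
ee_rot: [0.999, -0.049, -0.001, -0.001]
ft_force: [-0.7, 0.3, -0.3]
grip_width: 0.0
grasp_force: 0.0
pos [ 0.5155 -0.0214  0.2422] toolz [-0.002  0.003 -1.   ] slide cm [0.1  0.46 4.22] yaw 0.007 F [-0.68  0.3  -0.28] t 2.75
(((533.221923828125, -26.382606506347656), (0.0, 0.0), 0.0), array([[533.2219  , -26.382607],
       [533.2219  , -26.382607],
       [533.2219  , -26.382607],
       [533.2219  , -26.382607]], dtype=float32), array([254, 163,   1,   1,   1], dtype=int32))
[255. 180.]
[320. 207.]
[189. 206.]
[182. 101.]
[329. 101.]
```

View pics/w.png

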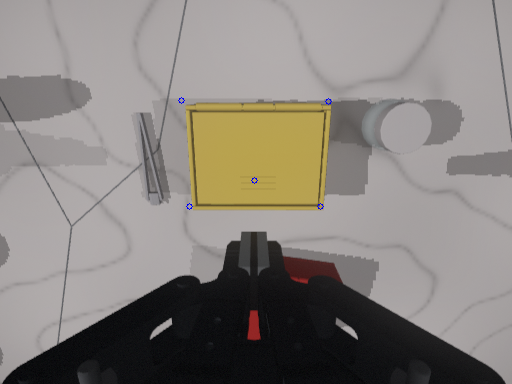

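The wrist picture shows the ribbed spot at about (258,183), 3 px off my prediction at (255,180). The dish corners are offset similarly. I'll refine from a second picture with the arm at rest.

```bash
python3 - <<'E'
from h import *
C=manip.calibration("wrist"); b=manip.camera("wrist").copy()
todo([.516,-.026,.20],-.106)
print(ray("wrist",(258,183),.044,C))
for q in((187.5,104),(330,104),(323,209.5),(190,208.5)): print(ray("wrist",q,.045,C))
hsv=cv2.cvtColor(b,cv2.COLOR_BGR2HSV); print(hsv[150,230],hsv[206,250],hsv[106,250])
cv2.imwrite("pics/w2.png",cv2.resize(b[90:220,175:340],(800,630))[:600])
E
```

```text
pos [ 0.5152 -0.0258  0.2436] toolz [-0.001  0.    -1.   ] slide cm [0.08 0.01 4.36] yaw 0.003 F [ 0.07  0.26 -0.01] t 2.85
[ 0.51295438 -0.02821755  0.044     ]
[0.59233689 0.02691952 0.045     ]
[ 0.57949193 -0.09882565  0.045     ]
[ 0.47938541 -0.08981327  0.045     ]
[0.49381644 0.04148607 0.045     ]
[ 24 146 184] [ 24 147 149] [ 23 139 184]
```

View pics/w2.png

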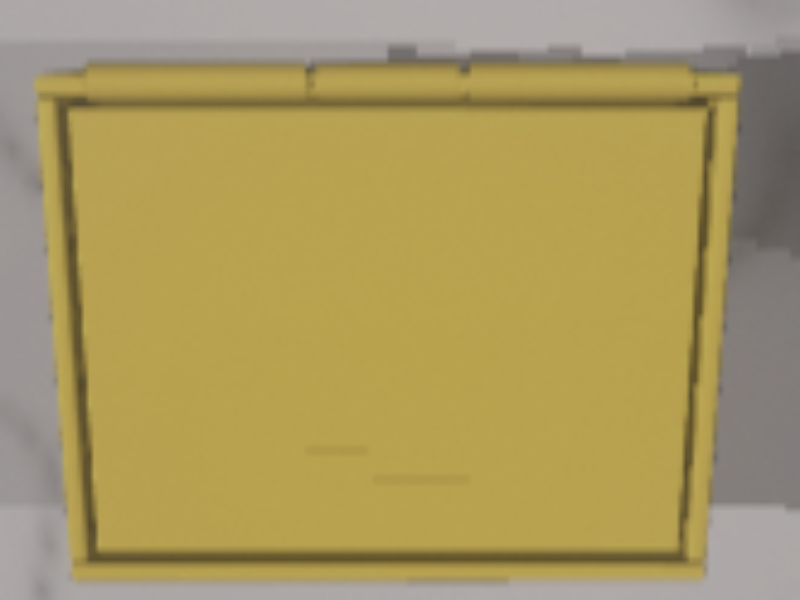

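```bash
python3 -m jog '[{"grip":1,"slide":[-0.1,0,2.5],"yaw":0},{"grip":1,"slide":[0,0,2.5],"yaw":0},{"grip":1,"slide":[0,0,2.5],"yaw":0},{"grip":1,"slide":[0,0,2.5],"yaw":0},{"grip":1,"slide":[0,0,1],"yaw":0},{"grip":1,"slide":[0,0,0.5],"yaw":0},{"grip":1,"slide":[0,0,0],"yaw":0},{"grip":1,"slide":[0,0,0],"yaw":0}]'
cat > chk.py <<'E'
import sys; from h import *
o=manip.get_obs(); f=o["ft_force"]; print("TIP",round(1000*(o["position"][2]-.073),2),"x",np.round(o["position"][:2],4),"F",np.round(f,2),round(o["clock"],2))
sys.exit(0 if float(sys.argv[1])<f[2]<float(sys.argv[2]) else 1)
E
python3 chk.py -9 9;python3 -c "
from h import *
todo([.514,-.026,.123],-.106)"
```

```text
clock: 3.65
position: [0.5149, -0.0266, 0.1301]
ee_rot: [0.999, -0.053, 0.001, 0.0]
ft_force: [0.3, -0.2, 0.3]
grip_width: 0.007
grasp_force: 0.0
TIP 57.06 x [ 0.5149 -0.0266] F [ 0.35 -0.16  0.32] 3.65
pos [ 0.5149 -0.0266  0.1301] toolz [ 0.002 -0.    -1.   ] slide cm [-0.09 -0.05  0.71] yaw 0.0 F [ 0.35 -0.16  0.32] t 3.65
```

```bash
python3 -m jog '[{"grip":1,"slide":[-0.09,0,0.5],"yaw":0},{"grip":1,"slide":[0,0,0.4],"yaw":0},{"grip":1,"slide":[0,0,0],"yaw":0}]' >/dev/null; python3 chk.py -9 2 \
&& python3 -m jog '[{"grip":1,"slide":[0,0,0.1],"yaw":0},{"grip":1,"slide":[0,0,0],"yaw":0}]' >/dev/null && python3 chk.py -9 2 \
&& python3 -m jog '[{"grip":1,"slide":[0,0,0.1],"yaw":0},{"grip":1,"slide":[0,0,0],"yaw":0}]' >/dev/null && python3 chk.py -9 2 \
&& python3 -m jog '[{"grip":1,"slide":[0,0,0.1],"yaw":0},{"grip":1,"slide":[0,0,0],"yaw":0}]' >/dev/null && python3 chk.py -9 2 \
&& python3 -m jog '[{"grip":1,"slide":[0,0,0.1],"yaw":0},{"grip":1,"slide":[0,0,0],"yaw":0}]' >/dev/null && python3 chk.py -9 2 \
&& python3 -m jog '[{"grip":1,"slide":[0,0,0.1],"yaw":0},{"grip":1,"slide":[0,0,0],"yaw":0}]' >/dev/null && python3 chk.py -9 2
```

```text
TIP 46.49 x [ 0.5131 -0.0264] F [-0.33  0.57  0.12] 3.95
TIP 45.89 x [ 0.5134 -0.0262] F [-1.05  0.15 -0.37] 4.15
TIP 44.86 x [ 0.5134 -0.0263] F [-0.27 -0.64 -0.26] 4.35
TIP 44.0 x [ 0.5134 -0.0263] F [-0.34  0.12  0.38] 4.55
TIP 43.1 x [ 0.5134 -0.0263] F [-1.48 -1.18  4.7 ] 4.75
```

```bash
D() { :; }; 
python3 -m jog '[{"grip":1,"slide":[0,0,0.06],"yaw":0},{"grip":1,"slide":[0,0,0],"yaw":0}]' >/dev/null && python3 chk.py 2 7.3 \
&& python3 -m jog '[{"grip":1,"slide":[0,0,0.06],"yaw":0},{"grip":1,"slide":[0,0,0],"yaw":0}]' >/dev/null && python3 chk.py 2 7.3 \
&& python3 -m jog '[{"grip":1,"slide":[0,0,0.06],"yaw":0},{"grip":1,"slide":[0,0,0],"yaw":0}]' >/dev/null && python3 chk.py 2 7.3 \
&& python3 -m jog '[{"grip":1,"slide":[0,0,0.06],"yaw":0},{"grip":1,"slide":[0,0,0],"yaw":0}]' >/dev/null && python3 chk.py 2 7.3 \
&& python3 -m jog '[{"grip":1,"slide":[0,0,0.06],"yaw":0},{"grip":1,"slide":[0,0,0],"yaw":0}]' >/dev/null && python3 chk.py 2 7.3 \
&& python3 -m jog '[{"grip":1,"slide":[0,0,0.06],"yaw":0},{"grip":1,"slide":[0,0,0],"yaw":0}]' >/dev/null && python3 chk.py 2 7.3
```

```text
TIP 42.49 x [ 0.5134 -0.0263] F [-1.56  0.21  5.22] 4.95
TIP 41.92 x [ 0.5134 -0.0263] F [-1.73  0.27  4.83] 5.15
TIP 41.32 x [ 0.5134 -0.0263] F [-2.13  0.56  5.08] 5.35
TIP 40.74 x [ 0.5135 -0.0263] F [-1.46 -0.03  4.99] 5.55
TIP 40.12 x [ 0.5134 -0.0263] F [-2.03  0.63  4.95] 5.75
TIP 39.55 x [ 0.5135 -0.0263] F [-2.18  0.49  5.33] 5.95
```

```bash

python3 -m jog '[{"grip":1,"slide":[0,0,0.06],"yaw":0},{"grip":1,"slide":[0,0,0],"yaw":0}]' >/dev/null && python3 chk.py 2 7.3 \
&& python3 -m jog '[{"grip":1,"slide":[0,0,0.06],"yaw":0},{"grip":1,"slide":[0,0,0],"yaw":0}]' >/dev/null && python3 chk.py 2 7.3 \
&& python3 -m jog '[{"grip":1,"slide":[0,0,0.06],"yaw":0},{"grip":1,"slide":[0,0,0],"yaw":0}]' >/dev/null && python3 chk.py 2 7.3 \
&& python3 -m jog '[{"grip":1,"slide":[0,0,0.06],"yaw":0},{"grip":1,"slide":[0,0,0],"yaw":0}]' >/dev/null && python3 chk.py 2 7.3 \
&& python3 -m jog '[{"grip":1,"slide":[0,0,0.06],"yaw":0},{"grip":1,"slide":[0,0,0],"yaw":0}]' >/dev/null && python3 chk.py 2 7.3 \
&& python3 -m jog '[{"grip":1,"slide":[0,0,0.06],"yaw":0},{"grip":1,"slide":[0,0,0],"yaw":0}]' >/dev/null && python3 chk.py 2 7.3 \
&& python3 -m jog '[{"grip":1,"slide":[0,0,0.06],"yaw":0},{"grip":1,"slide":[0,0,0],"yaw":0}]' >/dev/null && python3 chk.py 2 7.3 \
&& python3 -m jog '[{"grip":1,"slide":[0,0,0.06],"yaw":0},{"grip":1,"slide":[0,0,0],"yaw":0}]' >/dev/null && python3 chk.py 2 7.3
```

```text
TIP 38.94 x [ 0.5135 -0.0263] F [-1.4   0.47  4.31] 6.15
TIP 38.36 x [ 0.5135 -0.0263] F [-2.77  0.22  5.01] 6.35
TIP 37.75 x [ 0.5135 -0.0263] F [-1.36 -0.23  4.31] 6.55
TIP 37.0 x [ 0.5136 -0.0263] F [0.46 0.59 3.71] 6.75
TIP 36.37 x [ 0.5136 -0.0264] F [ 0.62 -0.67  3.46] 6.95
TIP 35.77 x [ 0.5136 -0.0264] F [ 1.49 -1.13  4.27] 7.15
TIP 35.38 x [ 0.5136 -0.0263] F [ 0.62 -0.41  5.95] 7.35
TIP 35.1 x [ 0.5137 -0.0263] F [-1.39 -0.18 10.4 ] 7.55
```

The force drop at tip height 37.0 mm marks the latch release, and the stop was reached at about 35.2 mm. Next I compute the rise path around the hinge.

```bash
python3 - <<'E'
from h import *
th=np.arange(0,1.72,.06); s=77-15*np.clip(th/1.0,0,1)
X=-s*np.cos(th)+2*np.sin(th)+11; Z=41.5+s*np.sin(th)+2*np.cos(th)
for i in range(1,len(th)): print(round(th[i],2),"d",round((X[i]-X[i-1])/10,2),round(-(Z[i]-Z[i-1])/10,2),"abs",round(X[i],1),round(Z[i],1))
E
```

```text
0.06 d 0.12 -0.46 abs -64.8 48.1
0.12 d 0.14 -0.44 abs -63.4 52.5
0.18 d 0.17 -0.43 abs -61.7 56.8
0.24 d 0.19 -0.41 abs -59.8 60.9
0.3 d 0.21 -0.39 abs -57.7 64.8
0.36 d 0.24 -0.38 abs -55.3 68.6
0.42 d 0.26 -0.36 abs -52.7 72.2
0.48 d 0.28 -0.34 abs -50.0 75.5
0.54 d 0.29 -0.31 abs -47.1 78.6
0.6 d 0.31 -0.29 abs -44.0 81.5
0.66 d 0.32 -0.27 abs -40.8 84.2
0.72 d 0.33 -0.24 abs -37.5 86.7
0.78 d 0.34 -0.22 abs -34.0 88.8
0.84 d 0.35 -0.19 abs -30.5 90.8
0.9 d 0.36 -0.17 abs -26.9 92.5
0.96 d 0.36 -0.14 abs -23.3 93.9
1.02 d 0.35 -0.14 abs -19.7 95.4
1.08 d 0.33 -0.17 abs -16.5 97.1
1.14 d 0.34 -0.15 abs -13.1 98.7
1.2 d 0.35 -0.13 abs -9.6 100.0
1.26 d 0.35 -0.11 abs -6.1 101.1
1.32 d 0.36 -0.09 abs -2.4 102.1
1.38 d 0.37 -0.07 abs 1.2 102.8
1.44 d 0.37 -0.05 abs 4.9 103.2
1.5 d 0.37 -0.03 abs 8.6 103.5
1.56 d 0.37 -0.0 abs 12.3 103.5
1.62 d 0.37 0.02 abs 16.0 103.3
1.68 d 0.37 0.04 abs 19.7 102.9
```

```bash
python3 -m jog '[{"grip":1,"slide":[0,0,-0.1],"yaw":0},{"grip":1,"slide":[0,0,-0.15],"yaw":0},{"grip":1,"slide":[0,0,-0.15],"yaw":0},{"grip":1,"slide":[0,0,-0.15],"yaw":0},{"grip":1,"slide":[0,0,-0.15],"yaw":0},{"grip":1,"slide":[0,0,-0.15],"yaw":0}]' >/dev/null; python3 chk.py 1 8
```

```text
TIP 43.14 x [ 0.5134 -0.0263] F [ 1.94 -1.55  3.16] 8.15
```

The force is 3.2 N with the lid level, so the lid is released and pushing against the fingers. I'll rise at about 0.3 rad/s.

```bash
python3 -m jog '[{"grip":1,"slide":[0.06,0,-0.23],"yaw":0},{"grip":1,"slide":[0.06,0,-0.23],"yaw":0},{"grip":1,"slide":[0.07,0,-0.22],"yaw":0},{"grip":1,"slide":[0.07,0,-0.22],"yaw":0},{"grip":1,"slide":[0.08,0,-0.21],"yaw":0},{"grip":1,"slide":[0.09,0,-0.21],"yaw":0},{"grip":1,"slide":[0.09,0,-0.21],"yaw":0},{"grip":1,"slide":[0.1,0,-0.2],"yaw":0}]' >/dev/null; python3 chk.py 0.7 8 && python3 -m jog '[{"grip":1,"slide":[0.1,0,-0.2],"yaw":0},{"grip":1,"slide":[0.11,0,-0.19],"yaw":0},{"grip":1,"slide":[0.12,0,-0.19],"yaw":0},{"grip":1,"slide":[0.12,0,-0.19],"yaw":0},{"grip":1,"slide":[0.13,0,-0.18],"yaw":0},{"grip":1,"slide":[0.13,0,-0.18],"yaw":0},{"grip":1,"slide":[0.14,0,-0.17],"yaw":0},{"grip":1,"slide":[0.14,0,-0.17],"yaw":0}]' >/dev/null; python3 chk.py 0.7 8
```

```text
TIP 60.54 x [ 0.5197 -0.0269] F [-1.6  -0.26  3.01] 8.95
TIP 75.17 x [ 0.5295 -0.028 ] F [-1.16  0.17  2.69] 9.75
```

```bash
python3 -m jog '[{"grip":1,"slide":[0.14,0,-0.16],"yaw":0},{"grip":1,"slide":[0.15,0,-0.16],"yaw":0},{"grip":1,"slide":[0.15,0,-0.15],"yaw":0},{"grip":1,"slide":[0.16,0,-0.14],"yaw":0},{"grip":1,"slide":[0.16,0,-0.14],"yaw":0},{"grip":1,"slide":[0.16,0,-0.13],"yaw":0},{"grip":1,"slide":[0.16,0,-0.12],"yaw":0},{"grip":1,"slide":[0.17,0,-0.12],"yaw":0}]' >/dev/null; python3 chk.py 0.7 8
python3 - <<'E'
from h import *
b=manip.camera("scene"); cv2.imwrite("pics/s1.png",cv2.resize(b[130:280,150:310],(640,600),interpolation=cv2.INTER_CUBIC))
E
```

```text
TIP 86.31 x [ 0.542  -0.0293] F [-0.23  0.11  2.95] 10.55
```

View pics/s1.png

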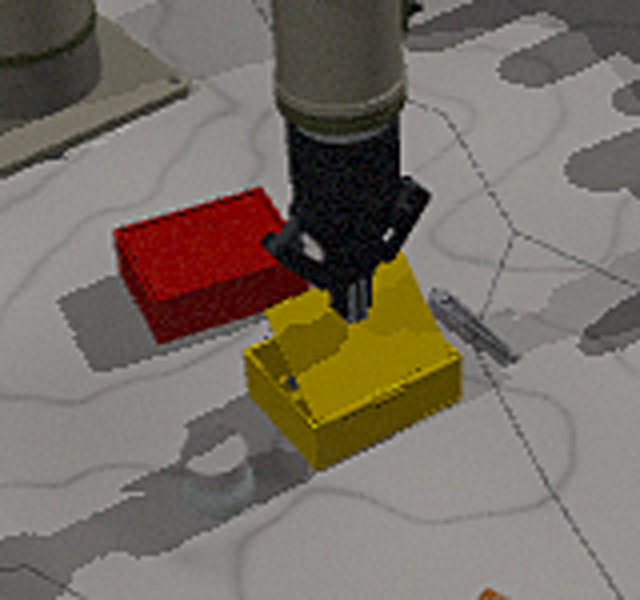

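The scene crop shows the lid about 0.7 rad open, resting against the closed fingertips at (355,310). The path fits, so I continue.

```bash
python3 -m jog '[{"grip":1,"slide":[0.17,0,-0.11],"yaw":0},{"grip":1,"slide":[0.17,0,-0.11],"yaw":0},{"grip":1,"slide":[0.17,0,-0.1],"yaw":0},{"grip":1,"slide":[0.18,0,-0.09],"yaw":0},{"grip":1,"slide":[0.18,0,-0.09],"yaw":0},{"grip":1,"slide":[0.18,0,-0.08],"yaw":0},{"grip":1,"slide":[0.18,0,-0.07],"yaw":0},{"grip":1,"slide":[0.18,0,-0.07],"yaw":0}]' >/dev/null; python3 chk.py 0.3 8 && python3 -m jog '[{"grip":1,"slide":[0.18,0,-0.07],"yaw":0},{"grip":1,"slide":[0.17,0,-0.07],"yaw":0},{"grip":1,"slide":[0.17,0,-0.08],"yaw":0},{"grip":1,"slide":[0.17,0,-0.08],"yaw":0},{"grip":1,"slide":[0.17,0,-0.08],"yaw":0},{"grip":1,"slide":[0.17,0,-0.07],"yaw":0},{"grip":1,"slide":[0.17,0,-0.07],"yaw":0},{"grip":1,"slide":[0.17,0,-0.06],"yaw":0}]' >/dev/null; python3 chk.py -2 8
```

```text
TIP 93.45 x [ 0.556  -0.0308] F [0.53 0.41 1.97] 11.4
TIP 99.25 x [ 0.5696 -0.0322] F [-0.07 -0.19  1.2 ] 12.2
```

```bash
python3 -m jog '[{"grip":1,"slide":[0.17,0,-0.06],"yaw":0},{"grip":1,"slide":[0.17,0,-0.06],"yaw":0},{"grip":1,"slide":[0.17,0,-0.05],"yaw":0},{"grip":1,"slide":[0.17,0,-0.05],"yaw":0},{"grip":1,"slide":[0.17,0,-0.04],"yaw":0},{"grip":1,"slide":[0.17,0,-0.04],"yaw":0},{"grip":1,"slide":[0.17,0,-0.03],"yaw":0},{"grip":1,"slide":[0.17,0,-0.02],"yaw":0}]' >/dev/null; python3 chk.py -2 8 && python3 -m jog '[{"grip":1,"slide":[0.15,0,-0.02],"yaw":0},{"grip":1,"slide":[0.15,0,-0.01],"yaw":0},{"grip":1,"slide":[0.15,0,0],"yaw":0},{"grip":1,"slide":[0.15,0,0],"yaw":0},{"grip":1,"slide":[0.15,0,0],"yaw":0},{"grip":1,"slide":[0.15,0,0],"yaw":0},{"grip":1,"slide":[0.15,0,0],"yaw":0},{"grip":1,"slide":[0.15,0,0],"yaw":0}]' >/dev/null; python3 chk.py -2 8; python3 -m jog '[{"grip":1,"slide":[0.15,0,0],"yaw":0},{"grip":1,"slide":[0.15,0,0],"yaw":0},{"grip":1,"slide":[0.15,0,0],"yaw":0},{"grip":1,"slide":[0.15,0,0],"yaw":0},{"grip":1,"slide":[0.15,0,0],"yaw":0},{"grip":1,"slide":[0.15,0,0],"yaw":0},{"grip":1,"slide":[0.15,0,0],"yaw":0},{"grip":1,"slide":[0.15,0,0],"yaw":0}]' >/dev/null; python3 chk.py -2 8
python3 - <<'E'
from h import *
b=manip.camera("scene"); cv2.imwrite("pics/s2.png",cv2.resize(b[130:280,150:310],(640,600),interpolation=cv2.INTER_CUBIC))
E
```

```text
TIP 102.72 x [ 0.5831 -0.0337] F [ 0.1   0.24 -0.6 ] 13.0
TIP 102.91 x [ 0.5949 -0.035 ] F [ 0.24  0.29 -0.35] 13.8
TIP 103.01 x [ 0.607  -0.0362] F [ 0.27 -0.67  0.04] 14.6
```

View pics/s2.png

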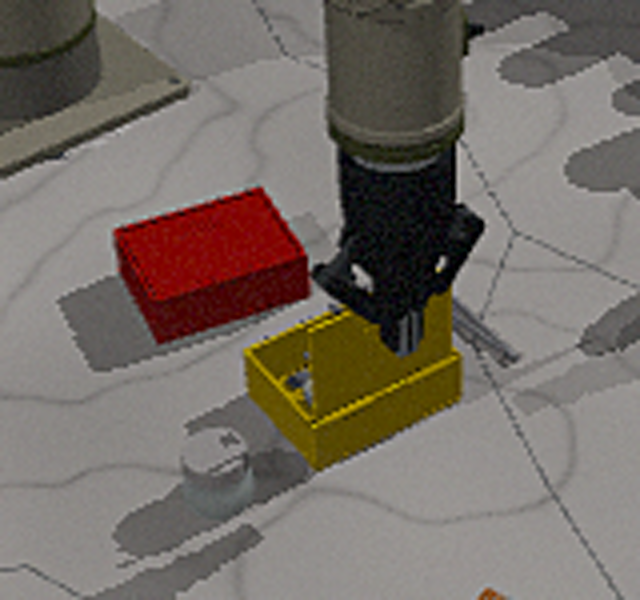

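The lid stands upright at (380,345), with the fingers clear behind it at (405,340). I'll retreat away from the lid, then go up.

```bash
python3 -m jog '[{"grip":1,"slide":[1,0,0],"yaw":0},{"grip":1,"slide":[1,0,0],"yaw":0},{"grip":1,"slide":[1,0,0],"yaw":0},{"grip":1,"slide":[0,0,-2],"yaw":0},{"grip":1,"slide":[0,0,-3],"yaw":0},{"grip":1,"slide":[0,0,-3],"yaw":0},{"grip":1,"slide":[0,0,-2],"yaw":0},{"grip":1,"slide":[0,0,0],"yaw":0}]'
python3 -m jog '[{"grip":1,"slide":[0,0,0],"yaw":0},{"grip":1,"slide":[0,0,0],"yaw":0},{"grip":1,"slide":[0,0,0],"yaw":0}]' >/dev/null
python3 - <<'E'
from h import *
b=manip.camera("scene"); cv2.imwrite("pics/s3.png",cv2.resize(b[130:280,150:310],(640,600),interpolation=cv2.INTER_CUBIC))
E
```

```text
clock: 15.45
position: [0.6384, -0.0392, 0.2795]
ee_rot: [0.999, -0.053, 0.003, -0.0]
ft_force: [0.8, 0.4, 0.4]
grip_width: -0.005
grasp_force: 0.0
```

View pics/s3.png

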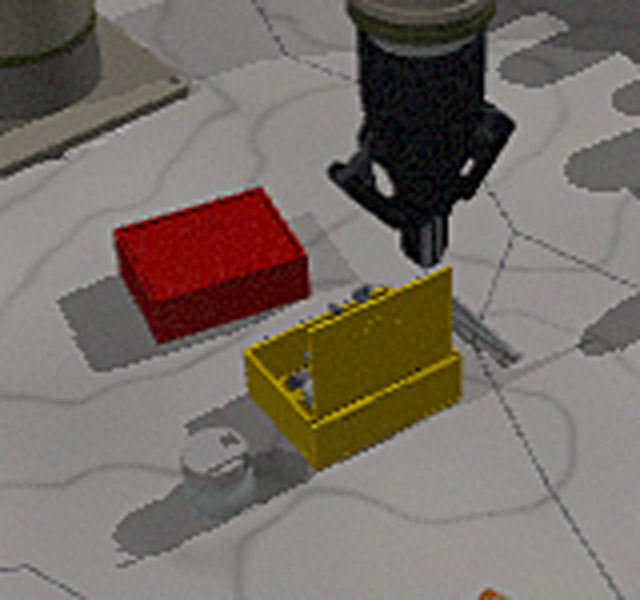

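The lid stands open with the robot well clear, and the jar and tweezer are where they were. I'm handing the job in.

```bash
python3 -c "
from workcell import manip
print(manip.hand_in())"
```

```text
the job is handed in; nothing more can be done
None
```

The yellow soap dish stands fully open with the robot clear and the jar and tweezer unmoved; the lid was eased up against the fingers at about 0.3 rad/s, though the press briefly reached 10.4 N at the bottom stop, above the 4 to 6.5 N it needed.

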